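# Fetch the biscuit tin from behind the jars

### The job

A customer wants the long biscuit tin that stands behind the three jars on the display board. First move all three jars upright onto the large tray, then set the tin in the middle of the small tray with its length along the tray's length, and then put every jar back upright on the very coaster it came from, centred as it stood. Set the jars down without banging or toppling them, and leave the cup, the shaker and the cake server where they are.

Things in the scene. Friction and masses are not known exactly. Their poses are not given: they have to be found in the camera images.
- round_jar: Glass jar, a plain cylinder 60 mm in diameter with biscuits inside and a flat steel lid, the tallest of the three: lid top at 100 mm, knob top at 136 mm. Its lid is fixed and carries a round upright knob, 26 mm in diameter and 36 mm tall, on the jar's axis: lift it by the knob. Origin: centre of the underside; z up. About 0.35 kg.
- square_jar: White ceramic jar of square section, 56 x 56 mm, with a square wooden lid: lid top at 88 mm, knob top at 124 mm. Its lid is fixed and carries a round upright knob, 26 mm in diameter and 36 mm tall, on the jar's axis: lift it by the knob. Origin: centre of the underside; z up. About 0.35 kg.
- belly_jar: White ceramic jar with a round bulging belly, 62 mm in diameter at its widest, 44 mm at the foot, with a round wooden lid: the shortest of the three, lid top at 78 mm, knob top at 114 mm. Its lid is fixed and carries a round upright knob, 26 mm in diameter and 36 mm tall, on the jar's axis: lift it by the knob. Origin: centre of the underside; z up. About 0.35 kg.
- tin: Long low closed metal biscuit tin with a paper label on top, 60 mm (its x) x 142 mm (its y) x 46 mm tall; the body below the lid's 12 mm high rim is 56 x 138 mm. The jars stand 6 to 16 mm from its side, so that there is no room for a finger until they are gone. Origin: centre of the underside; z up. About 0.3 kg.
- board: Fixed wooden board, 210 mm (its x) x 290 mm (its y), 15 mm thick; origin: centre of its underside. Flush in its top three cork coasters, 72 mm across, at x = -60 mm, y = -75, 0 and 75 mm, each carrying a jar at the start, in any order. The tin stands behind them near x = 13 mm, its length along y. A brass rail (8 mm bar, top 49 mm above the table) runs along y at x = 97 mm.
- large_tray: Fixed flat tray, 250 mm (its x) x 140 mm (its y), the side area for the jars; floor 5 mm above the table, lip 5 mm wide and 10 mm high. Room for the three jars in a row along x, 75 mm apart. Origin: centre of the underside. It lies left or right of the board.
- small_tray: Fixed flat tray, 200 mm (its x) x 110 mm (its y), where the tin goes, its y axis along the tray's x axis, either way round; floor 5 mm above the table, lip 5 mm wide and 10 mm high. Origin: centre of the underside. On the other side of the board from the large tray.
- tip_cup: Open steel cup, 72 mm in diameter at the rim, 75 mm tall, a bystander. Origin: centre of the underside.
- shaker: Small white closed shaker with a steel cap, 42 mm in diameter, 85 mm tall, a bystander. Origin: centre of the underside.
- server: Cake server (spatula) about 240 mm long lying flat beyond the board, a bystander. Origin: underside, its x axis along its length.

How it is judged:
On the way, in this order (a step that is already met when the one before it is completed fails the run):
1. all three jars stand upright and released on the large tray (x of round_jar in the frame of large_tray between -0.1 and 0.1 m and y of round_jar in the frame of large_tray between -0.045 and 0.045 m and z of each of round_jar, square_jar, belly_jar in the frame of large_tray below 0.009 m and angle between each of round_jar, square_jar, belly_jar's own z axis and vertical below 0.1 rad and linear speed of each of round_jar, square_jar, belly_jar below 0.02 m/s and angular speed of each of round_jar, square_jar, belly_jar below 0.2 rad/s and contact force between the fingers and round_jar below 0.3 N and x of square_jar in the frame of large_tray between -0.1 and 0.1 m and y of square_jar in the frame of large_tray between -0.045 and 0.045 m and contact force between the fingers and square_jar below 0.3 N and x of belly_jar in the frame of large_tray between -0.1 and 0.1 m and y of belly_jar in the frame of large_tray between -0.045 and 0.045 m and contact force between the fingers and belly_jar below 0.3 N), for 0.2 s.
2. the tin lies released in the middle of the small tray, along its length (horizontal distance between tin and small_tray below 0.015 m and z of tin in the frame of small_tray below 0.009 m and angle between the y axis of tin and the x axis of small_tray, either way round below 0.2 rad and angle between tin's own z axis and vertical below 0.1 rad and linear speed of tin below 0.02 m/s and angular speed of tin below 0.2 rad/s and contact force between the fingers and tin below 0.3 N), for 0.2 s.
At the end, for the whole second after the job is handed in: Every jar stands upright (within 0.1 rad), released and at rest within 15 mm of where it stood at the start; the tin rests released on the small tray's floor, its centre within 15 mm of the tray's centre and its length within 0.2 rad of the tray's (all of step 2 and distance of each of round_jar, square_jar, belly_jar from where it was at the start of the episode below 0.015 m and angle between each of round_jar, square_jar, belly_jar's own z axis and vertical below 0.1 rad and linear speed of each of round_jar, square_jar, belly_jar below 0.02 m/s and angular speed of each of round_jar, square_jar, belly_jar below 0.2 rad/s and contact force between the fingers and round_jar below 0.3 N and contact force between the fingers and square_jar below 0.3 N and contact force between the fingers and belly_jar below 0.3 N); the robot touches nothing.
It fails at once if a jar or the tin is toppled (tilted by more than 0.6 rad) (angle between any of round_jar, square_jar, belly_jar, tin's own z axis and vertical above 0.6 rad).
It fails at once if a jar is banged down on the board or the large tray with more than 70 N (contact force between any of round_jar, square_jar, belly_jar and board above 70 N or contact force between any of round_jar, square_jar, belly_jar and large_tray above 70 N).
It fails at once if the cup, the shaker or the cake server is moved by more than 30 mm (distance of any of tip_cup, shaker, server from where it was at the start of the episode above 0.03 m).
It also fails if it takes over 144 s, if anything falls off the work surface, if the arm or the gripper's body presses on something with over 40 N, if the wrist force passes 120 N, or if a joint passes its speed limit or range.

### The arm

A 6-joint arm with a two-finger parallel gripper is mounted at the origin on the work surface. World frame = base frame: x ahead of the robot, y to its left, z up, the work surface at z = 0. Lengths are in m, angles in rad, forces in N, time in s.
With the tool pointing down it reaches from about 0.35 to 0.8 m from the base axis. Payload 7.3 kg.
Tool frame: the origin (TCP) lies on the front face of the gripper's body, between the roots of the fingers; the fingertips stand tcp_to_tips ahead of it and the grasp point (between the pads) lies 54 mm ahead of it (tcp_to_tips is the distance from the TCP to the fingertips, in m); z points along the fingers, y is the line along which they close (so a half turn about z gives the same grasp; the last joint's range is limited). The gripper opens to 85 mm and grips with 20 to 120 N. Pads are 22 mm wide; open, the fingers measure 114 mm over their backs; the gripper's body (76 mm by 85 mm) begins 54 mm behind the grasp point. The pads swing forward as they close: fully open they stand 13 mm farther back than shut.
Start: joints at [1.133, 0.342, 1.524, -0, 1.275, -0.146], TCP at [0.151, 0.503, 0.304] pointing down, gripper open.
Joint ranges: [-2.53, 2.53], [-0.77, 2.02], [0.04, 2.7], [-1, 4.14], [0.28, 2.66], [-3.11, 3.11]. Speed limits (rad/s): [2.57, 2.57, 3.14, 3.14, 3.14, 3.14].

### API

Orientations are given as a unit quaternion [x, y, z, w].
In Python, from station import * gives the robot as it stands.
- The arm moves only by the tool play_rows, never from a script. Its arguments are lists of equal length, an entry for each row: "xyz": the shift along the tool's x, y, z in m, a list of three; "roll": the turn about the tool's z in rad. A call has 1 to 10 rows; each row is the pose to reach, as a shift and turn from the pose commanded when the call began, along the tool's axes at that moment; what a row does not reach only later rows make up. A row lasts 1/10 s, in which the tool goes at most 50 mm and 8.59 degrees, less where a joint would pass 70% of its speed; a pose out of reach is approached as far as the arm can. A call with a gripper value outside its range is refused whole. "gripper" is the gripper command: -1 is fully open, 1 is shut, values between are in proportion, set as the call begins (left out, the last holds). The fingers move at their own pace and stop on an object; the grip force is fixed at half the most. Time passes only in rows, so rows that repeat a pose let the fingers close. It gives the time, the measured TCP pose, the force, the opening and the grip force at its end, in the units of the state.
- get_obs(): the state, without advancing time (a new reading comes with each control period).
- read_camera(name): name is "side" or "top"; returns a dict with "pixels" (480x640x3 uint8, blue, green, red), "range_z" (480x640 float32, m along the optical axis (not along the pixel's ray), 0 where there is no reading), "K" (3x3 intrinsics, pixels), "view" (4x4, takes a point from world to camera coordinates). Camera axes: x right, y down, z forward; pixel columns grow to the right and rows downward; lengths in m; the calibration is good to about 2 mm. A picture is of the moment at which its call begins.
- close_job(): hands the job in; it is judged then, once.
Trained networks look in the newest picture that a camera, given by its name, has taken for a name from the list of things; names that differ only in an ending like _2 or _b are one class to them, and where a whole thing is asked for, a point or a joint stands for the part that bears it (a point fixed in the world has none). Each returns a list of dicts, best first, with "confidence" (0 to 1); they miss things now and then, are a little off and sometimes report something else, mostly with a low value. They report only what shows in the picture. A call takes as long as a camera call.
- look_for(query, camera): "rect" ([left, top, right, bottom] in pixels, round what is visible of it).
The state is a dict: "t": time; "joints": joint angles; "qd": joint speeds; "joint_efforts": joint torques, N m; "ee_pos": TCP position; "tcp_rot": TCP orientation; "force": force on the tool from outside, world axes, zero at the start; "wrist_torque": the same for the moment, N m; "finger_gap": finger opening in m; "finger_force": force on a finger pad.
Only numpy, scipy, OpenCV 4.12 (cv2) and the standard library are available. Lean on these libraries where they do the work, as an engineer would, in place of code of your own. Each camera call takes 0.05 s, during which the arm holds its last target. There are 200 camera calls.

## Working session

There is one attempt and no reset: what is moved stays moved. The work goes in short steps, Python scripts to look and compute and a tool call to move; the robot and the scene stay as the last step left them, time stands still between calls to the robot, and variables do not carry over. Pictures are saved under pics/ and viewed, at most 14 in all, crops included, and the job is handed in when it is done.

Besides the shell and the picture viewer there is one more tool, called after "Call:" in YAML: its name, and indented under it one key for each argument. play_rows: Moves the arm, as the interface text tells. Its arguments: {"type":"object","properties":{"xyz":{"type":"array","items":{"type":"array","items":{"type":"number"}}},"roll":{"type":"array","items":{"type":"number"}},"gripper":{"type":"number"}},"required":["xyz","roll"]}

```bash
ls; mkdir -p pics; cat > h.py <<'E'
from station import *
import numpy as np, cv2
def cam(n):
    c=read_camera(n); return c
def world(c,u,v,z=None):
    K=np.array(c["K"]);T=np.linalg.inv(np.array(c["view"]))
    r=np.array([(u-K[0,2])/K[0,0],(v-K[1,2])/K[1,1],1.0])
    if z is None:
        d=c["range_z"][int(v),int(u)]; return T[:3,:3]@(r*d)+T[:3,3]
    w=T[:3,:3]@r; return T[:3,3]+w*(z-T[2,3])/w[2]
def cloud(c):
    K=np.array(c["K"]);T=np.linalg.inv(np.array(c["view"]))
    v,u=np.mgrid[:480,:640];d=c["range_z"]
    P=np.stack([(u-K[0,2])/K[0,0]*d,(v-K[1,2])/K[1,1]*d,d],-1)@T[:3,:3].T+T[:3,3]
    P[d==0]=np.nan; return P
E
python3 - <<'E'
from h import *
o=get_obs();print(o)
for n in("top","side"):
    c=cam(n);cv2.imwrite(f"pics/{n}0.png",c["pixels"]);np.save(f"{n}0.npy",cloud(c));print(n,np.round(c["view"],3).tolist(),np.array(c["K"]).tolist())
    for q in"round_jar square_jar belly_jar tin board large_tray small_tray tip_cup shaker server".split():
        print(q,[(np.round(r["rect"]).tolist(),round(r["confidence"],2)) for r in look_for(q,n)[:2]])
E
```

```text
pics
{'t': 0.0, 'joints': array([ 1.13299546e+00,  3.42731248e-01,  1.52501274e+00,  3.72217914e-05,
        1.27540582e+00, -1.45996650e-01]), 'qd': array([ 0.00127191,  0.00018365, -0.00060763, -0.00171966,  0.00054378,
       -0.00077288]), 'joint_efforts': array([ 1.48089926e-03, -4.33668137e+01, -2.46018219e+01,  2.39020937e-05,
        7.68578873e-03, -2.03334778e-06]), 'ee_pos': array([0.15087777, 0.50255245, 0.30322294]), 'tcp_rot': array([ 1.45390344e-01,  9.89374065e-01, -7.40522567e-04, -2.41100404e-04]), 'force': array([-0.26915383, -0.44363288,  0.09748964]), 'wrist_torque': array([ 0.00243567, -0.03022891, -0.03201538]), 'finger_force': 0.0, 'finger_gap': 0.08538871505518758}
top [[0.01, -1.0, 0.016, -0.014], [-0.993, -0.012, -0.116, 0.595], [0.116, -0.015, -0.993, 1.17], [0.0, 0.0, 0.0, 1.0]] [[522.0418871470091, 0.0, 309.6668092344808], [0.0, 522.0418871470091, 244.83150476919135], [0.0, 0.0, 1.0]]
round_jar [([329.0, 269.0, 359.0, 300.0], 0.85)]
square_jar []
belly_jar [([298.0, 277.0, 326.0, 307.0], 0.98)]
tin [([269.0, 242.0, 336.0, 280.0], 0.81)]
board [([239.0, 2
[... 239 characters left out ...]
 121.0, 320.0, 222.0], 0.82)]
side [[0.788, -0.615, 0.022, -0.481], [-0.412, -0.554, -0.723, 0.285], [0.457, 0.561, -0.69, 0.828], [0.0, 0.0, 0.0, 1.0]] [[570.6164068640576, 0.0, 325.4832272192229], [0.0, 570.6164068640576, 242.4828931012223], [0.0, 0.0, 1.0]]
round_jar []
square_jar []
belly_jar [([261.0, 233.0, 289.0, 295.0], 0.63)]
tin [([267.0, 221.0, 339.0, 279.0], 0.92)]
board [([203.0, 196.0, 395.0, 350.0], 0.57)]
large_tray [([305.0, 335.0, 484.0, 478.0], 0.81)]
small_tray [([117.0, 177.0, 228.0, 246.0], 0.73), ([264.0, 218.0, 338.0, 280.0], 0.67)]
tip_cup [([258.0, 138.0, 288.0, 184.0], 0.92)]
shaker [([433.0, 285.0, 465.0, 334.0], 0.71)]
server [([333.0, 184.0, 421.0, 251.0], 0.7)]
```

```bash
python3 - <<'E'
import cv2
a=cv2.imread("pics/top0.png");cv2.imwrite("pics/top0c.png",cv2.resize(a[110:370,120:490],(800,562),interpolation=cv2.INTER_CUBIC))
E
```

```text
(no output)
```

View pics/top0c.png

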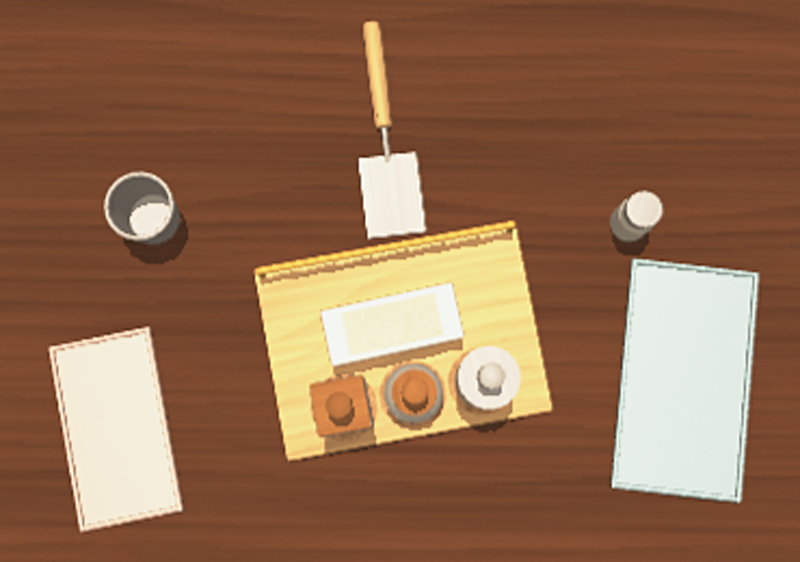

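View pics/side0.png

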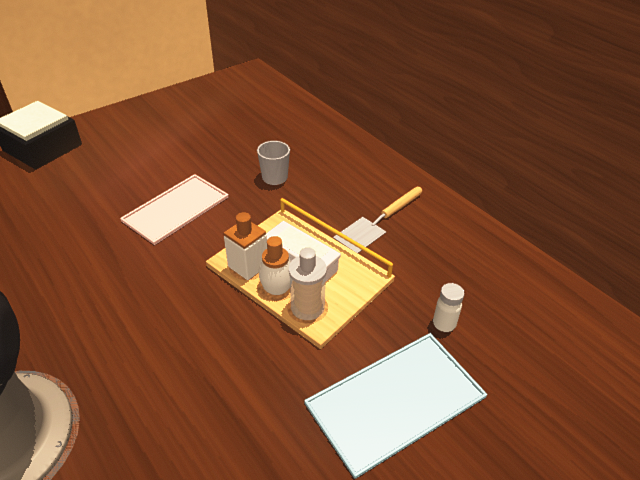

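The crop shows, from left (+y): square, belly and round jar on the board at crop (341,405), (414,392), (490,377), with the tin behind at (392,325). The small tray is left at (115,430), the large tray right at (685,380), the cup (140,207) and shaker (640,210). The side picture agrees.

```bash
cat > m.py <<'E'
from h import *
import sys
def rect(P2):
    (c,s,a)=cv2.minAreaRect((P2*1000).astype(np.float32)); 
    if s[0]<s[1]: s=s[::-1]; a+=90
    return np.round(c,1),np.round(s,1),round((a+90)%180-90,1)   # angle of long side from world x, deg
E
python3 - <<'E'
from m import *
bx=np.array([[.0,0]])
for n in("top","side"):
    P=np.load(n+"0.npy");z=P[...,2]
    t=np.nanmedian(z[np.abs(z)<.01]);print(n,"table z",t)
    # region near board
    R=(P[...,0]>.35)&(P[...,0]<.62)&(np.abs(P[...,1])<.2)
    for lo,hi in((.112,.2),):
        m=(R&(z>lo)&(z<hi)).astype(np.uint8);k,l,s,c=cv2.connectedComponentsWithStats(m)
        for i in range(1,k):
            if s[i,4]>8:
                q=P[l==i];zt=np.percentile(q[:,2],95);top=q[q[:,2]>zt-.004]
                print("knob",s[i,4],"ztop",zt.round(4),"c",top.mean(0).round(4),"mid",((top.min(0)+top.max(0))/2).round(4))
    m=R&(z>.055)&(z<.067);mm=cv2.morphologyEx(m.astype(np.uint8),cv2.MORPH_OPEN,np.ones((3,3)))
    k,l,s,c=cv2.connectedComponentsWithStats(mm);i=1+s[1:,4].argmax();q=P[l==i];print("tin",rect(q[:,:2]),q[:,2].mean(),len(q))
    for nm,box in(("small",dict(top=(144,258,205,355),side=(117,177,228,246))),("large",dict(top=(402,228,469,341),side=(305,335,484,478)))):
        x0,y0,x1,y1=box[n];M=np.zeros((480,640),bool);M[y0-6:y1+6,x0-6:x1+6]=1
        im=cv2.imread(f"pics/{n}0.png").astype(int)
        w=(M&(im[...,0]>120)).astype(np.uint8);k,l,s,c=cv2.connectedComponentsWithStats(w);i=1+s[1:,4].argmax();q=P[l==i];q=q[np.isfinite(q[:,2])]
        vv,uu=np.where(l==i)
        import types
        c_=read_camera(n) if nm=="small" else c_
        W=np.array([world(c_,u,v,.008) for u,v in zip(uu,vv)])
        print(nm,"depth",rect(q[:,:2]),np.median(q[:,2]),"ray",rect(W[:,:2]))
    im=cv2.imread(f"pics/{n}0.png").astype(int)
    b=(R&(z>.009)&(z<.022)&(im[...,2]-im[...,0]>60));print("board",rect(P[cv2.morphologyEx(b.astype(np.uint8),cv2.MORPH_OPEN,np.ones((3,3)))>0][:,:2]))
E
```

```text
top table z -0.00040437717557817443
knob 594 ztop 0.1514 c [ 0.5027 -0.084   0.1501] mid [ 0.5032 -0.084   0.1514]
knob 116 ztop 0.1312 c [ 0.4877 -0.0112  0.1291] mid [ 0.4875 -0.0112  0.1315]
knob 122 ztop 0.1409 c [0.4739 0.063  0.1388] mid [0.474  0.0629 0.1406]
tin (array([559.6,  12.3]), array([141.9,  60.1]), -77.1) 0.06066324397633559 1646
small depth (array([447.8, 307.7]), array([201.2, 110.3]), 12.5) 0.004869720452114201 ray (array([447.8, 307.7]), array([200.7, 110.1]), 12.4)
large depth (array([ 507.7, -309.3]), array([252.3, 144.6]), -5.9) 0.004688529918711604 ray (array([ 507.5, -307.7]), array([251. , 140.3]), -5.9)
board (array([5.435e+02, 1.000e-01]), array([290.3, 202.4]), -78.7)
side table z 0.00013655839068232867
knob 274 ztop 0.1402 c [0.4742 0.0612 0.1385] mid [0.4748 0.0623 0.1388]
knob 214 ztop 0.13 c [ 0.4885 -0.0121  0.1284] mid [ 0.4882 -0.0108  0.1289]
knob 949 ztop 0.1511 c [ 0.5027 -0.0861  0.1503] mid [ 0.5034 -0.0847  0.1499]
tin (array([560.6,  11.6]), array([144.9,  61.5]), -77.5) 0.0609674987486933 1244
small depth (array([452.7, 313.9]), array([210.5, 127.1]), 12.4) 0.005170144709485125 ray (array([449.6, 306.8]), array([203. , 115.9]), 12.3)
large depth (array([ 512.7, -305.4]), array([258.1, 146.8]), -6.0) 0.00521196280905023 ray (array([ 508.9, -307.5]), array([251.9, 142. ]), -6.0)
board (array([ 5.436e+02, -1.000e-01]), array([292.4, 204.8]), -79.2)
```

```bash
cat >> m.py <<'E'
def go(x,y,z,yaw):   # world TCP target; yaw deg of tool y (mod 180)
    o=get_obs();q=o["tcp_rot"]
    from scipy.spatial.transform import Rotation as Ro
    R=Ro.from_quat(q).as_matrix();d=R.T@(np.array([x,y,z])-o["ee_pos"])
    cur=np.degrees(np.arctan2(R[1,1],R[0,1]));r=(cur-yaw+90)%180-90
    print("t",round(o["t"],2),"tcp",o["ee_pos"].round(4),"yaw",cur.round(2),"gap",round(o["finger_gap"],4),"F",o["force"].round(1),"tilt",R[:2,2].round(4),"j6",o["joints"][5].round(2));print("  shift",d.round(4),"roll",np.radians(r).round(4))
def dirs():
    o=get_obs()
E
python3 - <<'E'
from m import *
import station
print(station.tcp_to_tips if hasattr(station,"tcp_to_tips") else dir(station))
c=read_camera("side");print("shaker",world(c,449,290,.08))
c=read_camera("top");print("shaker",world(c,417,207,.085),"cup",world(c,185,207,.07))
go(.5031,-.0843,.26,11.5)
E
```

```text
0.0726
shaker [ 0.68188261 -0.2400639   0.08      ]
shaker [ 0.67756773 -0.24618173  0.085     ] cup [0.67334281 0.27427965 0.07      ]
t 1.3 tcp [0.151  0.5028 0.3039] yaw 73.28 gap 0.0853 F [-0.5  0.2 -0. ] tilt [0.0001 0.0001] j6 -0.15
  shift [-0.5061 -0.461   0.0439] roll 1.0783
```

Call:
play_rows:
  xyz:
    - [-0.025,-0.023,0]
    - [-0.05,-0.046,0]
    - [-0.075,-0.069,0]
    - [-0.1,-0.092,0]
    - [-0.13,-0.115,0]
    - [-0.16,-0.14,0]
    - [-0.19,-0.17,0]
    - [-0.22,-0.2,0]
    - [-0.25,-0.23,0]
    - [-0.28,-0.26,0]
  roll: [0.1,0.2,0.3,0.4,0.5,0.6,0.7,0.8,0.9,1.0]
  gripper: -0.1

```text
t: 2.3
ee_pos: [0.3449, 0.1717, 0.3042]
tcp_rot: [0.603, 0.797, 0.0, 0.0]
force: [0.6, 0.8, -0.2]
finger_gap: 0.0466
finger_force: 0.0
```

```bash
python3 -c "
from m import *
go(.5031,-.0843,.26,11.5)"
```

```text
t 2.3 tcp [0.3449 0.1717 0.3042] yaw 15.76 gap 0.0466 F [ 0.6  0.8 -0.2] tilt [0.0009 0.0003] j6 -0.01
  shift [-0.2893  0.0827  0.0442] roll 0.0744
```

Call:
play_rows:
  xyz:
    - [-0.035,0.01,0]
    - [-0.07,0.02,0.005]
    - [-0.11,0.032,0.01]
    - [-0.15,0.043,0.02]
    - [-0.19,0.055,0.03]
    - [-0.23,0.066,0.04]
    - [-0.265,0.076,0.044]
    - [-0.289,0.083,0.044]
    - [-0.289,0.083,0.044]
    - [-0.289,0.083,0.044]
  roll: [0.02,0.04,0.06,0.074,0.074,0.074,0.074,0.074,0.074,0.074]

```text
t: 3.3
ee_pos: [0.5036, -0.0819, 0.2596]
tcp_rot: [0.631, 0.775, -0.0, -0.0]
force: [0.2, 0.2, -0.3]
finger_gap: 0.047
finger_force: 0.0
```

```bash
python3 -c "
from m import *
go(.5031,-.0843,.193,11.5)"
```

```text
t 3.3 tcp [ 0.5036 -0.0819  0.2596] yaw 11.68 gap 0.047 F [ 0.2  0.2 -0.3] tilt [-0.0007  0.0006] j6 -0.52
  shift [-0.0023 -0.0009  0.0666] roll 0.0032
```

Call:
play_rows:
  xyz:
    - [-0.0023,-0.001,0.01]
    - [-0.0023,-0.001,0.025]
    - [-0.0023,-0.001,0.04]
    - [-0.0023,-0.001,0.055]
    - [-0.0023,-0.001,0.0665]
    - [-0.0023,-0.001,0.0665]
    - [-0.0023,-0.001,0.0665]
  roll: [0,0,0,0,0,0,0]

```text
t: 4.0
ee_pos: [0.5032, -0.0838, 0.1935]
tcp_rot: [0.631, 0.776, 0.0, -0.0]
force: [0.6, -0.9, 0.5]
finger_gap: 0.047
finger_force: 0.0
```

Call:
play_rows:
  xyz:
    - [0,0,0]
    - [0,0,0]
    - [0,0,0]
    - [0,0,0]
    - [0,0,0]
  roll: [0,0,0,0,0]
  gripper: 1

```text
t: 4.5
ee_pos: [0.5035, -0.0843, 0.1943]
tcp_rot: [0.631, 0.776, 0.0, 0.001]
force: [-1.2, 0.8, 5.8]
finger_gap: 0.0245
finger_force: 59.2
```

Call:
play_rows:
  xyz:
    - [0,0,-0.003]
    - [0,0,-0.01]
    - [0,0,-0.025]
    - [0,0,-0.04]
    - [0,0,-0.06]
    - [0,0,-0.08]
    - [0,0,-0.095]
    - [0,0,-0.1]
    - [0,0,-0.1]
  roll: [0,0,0,0,0,0,0,0,0]

```text
t: 5.4
ee_pos: [0.5033, -0.0842, 0.2938]
tcp_rot: [0.631, 0.776, 0.0, 0.0]
force: [0.2, -0.0, -3.8]
finger_gap: 0.0238
finger_force: 59.2
```

```bash
python3 -c "
from m import *
go(.5826,-.3157,.29,40)"
```

```text
t 5.4 tcp [ 0.5033 -0.0842  0.2938] yaw 11.75 gap 0.0238 F [ 0.2 -0.  -3.8] tilt [ 0.001  -0.0002] j6 -0.52
  shift [-0.2428  0.0305  0.004 ] roll -0.4931
```

Call:
play_rows:
  xyz:
    - [-0.015,0.002,0]
    - [-0.045,0.006,0]
    - [-0.08,0.01,0]
    - [-0.115,0.014,0]
    - [-0.15,0.019,0]
    - [-0.185,0.023,0]
    - [-0.215,0.027,0]
    - [-0.235,0.03,0.002]
    - [-0.243,0.0305,0.004]
    - [-0.243,0.0305,0.004]
  roll: [-0.05,-0.12,-0.19,-0.26,-0.33,-0.4,-0.46,-0.493,-0.493,-0.493]

```text
t: 6.4
ee_pos: [0.5821, -0.3163, 0.2872]
tcp_rot: [0.424, 0.906, 0.0, -0.002]
force: [0.1, -0.0, -2.7]
finger_gap: 0.0241
finger_force: 59.2
```

```bash
python3 -c "
from m import *
go(.5826,-.3157,.184,40)"
```

```text
t 6.4 tcp [ 0.5821 -0.3163  0.2872] yaw 39.88 gap 0.0241 F [ 0.1 -0.  -2.7] tilt [-0.0027  0.002 ] j6 -1.31
  shift [-0.0002  0.0008  0.1032] roll -0.0022
```

Call:
play_rows:
  xyz:
    - [0,0,0.015]
    - [0,0,0.035]
    - [0,0,0.055]
    - [0,0,0.075]
    - [0,0,0.088]
    - [0,0,0.095]
    - [0,0,0.098]
    - [0,0,0.098]
    - [0,0,0.098]
  roll: [0,0,0,0,0,0,0,0,0]

```text
t: 7.3
ee_pos: [0.5829, -0.316, 0.1924]
tcp_rot: [0.423, 0.906, -0.0, 0.001]
force: [-1.3, -0.6, -2.8]
finger_gap: 0.0242
finger_force: 59.2
```

Call:
play_rows:
  xyz:
    - [0,0,0.001]
    - [0,0,0.002]
    - [0,0,0.003]
    - [0,0,0.004]
    - [0,0,0.005]
    - [0,0,0.005]
  roll: [0,0,0,0,0,0]

```text
t: 7.9
ee_pos: [0.5825, -0.3158, 0.1861]
tcp_rot: [0.423, 0.906, 0.0, -0.0]
force: [0.2, 0.5, -2.9]
finger_gap: 0.0241
finger_force: 59.2
```

Call:
play_rows:
  xyz:
    - [0,0,0.0008]
    - [0,0,0.0016]
    - [0,0,0.0024]
    - [0,0,0.0028]
    - [0,0,0.0028]
  roll: [0,0,0,0,0]

```text
t: 8.4
ee_pos: [0.5827, -0.316, 0.1844]
tcp_rot: [0.423, 0.906, -0.0, 0.001]
force: [-1.7, 0.2, 3.6]
finger_gap: 0.024
finger_force: 59.8
```

Call:
play_rows:
  xyz:
    - [0,0,0]
    - [0,0,0]
    - [0,0,0]
    - [0,0,-0.005]
    - [0,0,-0.02]
    - [0,0,-0.05]
    - [0,0,-0.08]
    - [0,0,-0.1]
    - [0,0,-0.1]
  roll: [0,0,0,0,0,0,0,0,0]
  gripper: -0.1

```text
t: 9.3
ee_pos: [0.5835, -0.3164, 0.2877]
tcp_rot: [0.423, 0.906, -0.001, 0.004]
force: [-0.2, 0.3, -0.1]
finger_gap: 0.0471
finger_force: 0.0
```

```bash
python3 -c "
from m import *
go(.4881,-.0113,.24,11.5)"
```

```text
t 9.3 tcp [ 0.5835 -0.3164  0.2877] yaw 40.0 gap 0.0471 F [-0.2  0.3 -0.1] tilt [ 0.0061 -0.0041] j6 -1.31
  shift [0.2954 0.1229 0.0459] roll 0.4974
```

Call:
play_rows:
  xyz:
    - [0.02,0.008,0]
    - [0.055,0.023,0]
    - [0.095,0.04,0]
    - [0.135,0.056,0]
    - [0.175,0.073,0]
    - [0.215,0.09,0.01]
    - [0.25,0.104,0.025]
    - [0.28,0.117,0.04]
    - [0.295,0.123,0.045]
    - [0.295,0.123,0.045]
  roll: [0.05,0.12,0.19,0.26,0.33,0.4,0.46,0.497,0.497,0.497]

```text
t: 10.3
ee_pos: [0.4862, -0.0092, 0.2376]
tcp_rot: [0.631, 0.776, -0.001, -0.001]
force: [0.6, -0.4, 0.1]
finger_gap: 0.0471
finger_force: 0.0
```

```bash
python3 -c "
from m import *
go(.4881,-.0113,.171,11.5)"
```

```text
t 10.3 tcp [ 0.4862 -0.0092  0.2376] yaw 11.72 gap 0.0471 F [ 0.6 -0.4  0.1] tilt [-0.0026  0.0007] j6 -0.38
  shift [-0.0025  0.0016  0.0666] roll 0.0038
```

Call:
play_rows:
  xyz:
    - [-0.001,0.0015,0.01]
    - [-0.002,0.0015,0.02]
    - [-0.002,0.0015,0.03]
    - [-0.002,0.0015,0.03]
    - [-0.002,0.0015,0.03]
  roll: [0,0,0,0,0]

```text
t: 10.8
ee_pos: [0.4891, -0.013, 0.2082]
tcp_rot: [0.633, 0.774, -0.0, -0.0]
force: [-0.0, 0.4, 0.7]
finger_gap: 0.0472
finger_force: 0.0
```

```bash
python3 -c "
from m import *
go(.4881,-.0113,.171,11.5)"
```

```text
t 10.8 tcp [ 0.4891 -0.013   0.2082] yaw 11.47 gap 0.0472 F [-0.   0.4  0.7] tilt [-0.0009  0.0002] j6 -0.38
  shift [ 0.0018 -0.0006  0.0372] roll -0.0005
```

Call:
play_rows:
  xyz:
    - [0.0015,-0.0008,0.005]
    - [0.0015,-0.0008,0.015]
    - [0.0015,-0.0008,0.028]
    - [0.0015,-0.0008,0.036]
    - [0.0015,-0.0008,0.037]
    - [0.0015,-0.0008,0.037]
    - [0.0015,-0.0008,0.037]
  roll: [0,0,0,0,0,0,0]

```text
t: 11.5
ee_pos: [0.4883, -0.0112, 0.1719]
tcp_rot: [0.633, 0.774, 0.0, 0.0]
force: [-0.3, -0.3, -0.4]
finger_gap: 0.0465
finger_force: 0.0
```

Call:
play_rows:
  xyz:
    - [0,0,0]
    - [0,0,0]
    - [0,0,0]
    - [0,0,0]
    - [0,0,0]
  roll: [0,0,0,0,0]
  gripper: 1

```text
t: 12.0
ee_pos: [0.4884, -0.0112, 0.1722]
tcp_rot: [0.633, 0.774, 0.0, 0.001]
force: [-1.0, 0.2, 5.9]
finger_gap: 0.0245
finger_force: 59.1
```

Call:
play_rows:
  xyz:
    - [0,0,-0.003]
    - [0,0,-0.01]
    - [0,0,-0.025]
    - [0,0,-0.045]
    - [0,0,-0.07]
    - [0,0,-0.095]
    - [0,0,-0.1]
    - [0,0,-0.1]
    - [0,0,-0.1]
  roll: [0,0,0,0,0,0,0,0,0]

```text
t: 12.9
ee_pos: [0.4873, -0.011, 0.2703]
tcp_rot: [0.633, 0.774, -0.001, -0.001]
force: [1.1, -1.2, -4.5]
finger_gap: 0.0242
finger_force: 59.3
```

```bash
python3 -c "
from m import *
go(.508,-.308,.275,40)"
```

```text
t 12.9 tcp [ 0.4873 -0.011   0.2703] yaw 11.52 gap 0.0242 F [ 1.1 -1.2 -4.5] tilt [-0.0025  0.0005] j6 -0.38
  shift [-0.2951 -0.039  -0.0049] roll -0.4971
```

Call:
play_rows:
  xyz:
    - [-0.02,-0.003,0]
    - [-0.055,-0.007,0]
    - [-0.095,-0.013,0]
    - [-0.135,-0.018,0]
    - [-0.175,-0.024,0]
    - [-0.215,-0.029,0]
    - [-0.25,-0.034,0]
    - [-0.28,-0.038,0]
    - [-0.295,-0.04,0]
    - [-0.295,-0.04,0]
  roll: [-0.05,-0.12,-0.19,-0.26,-0.33,-0.4,-0.46,-0.497,-0.497,-0.497]

```text
t: 13.9
ee_pos: [0.5072, -0.3097, 0.2697]
tcp_rot: [0.424, 0.906, 0.0, -0.001]
force: [-0.1, -0.0, -4.0]
finger_gap: 0.024
finger_force: 59.3
```

Call:
play_rows:
  xyz:
    - [0,0,0.01]
    - [0,0,0.03]
    - [0,0,0.055]
    - [0,0,0.078]
    - [0,0,0.092]
    - [0,0,0.1]
    - [0,0,0.102]
    - [0,0,0.102]
    - [0,0,0.102]
  roll: [0,0,0,0,0,0,0,0,0]

```text
t: 14.8
ee_pos: [0.5081, -0.3081, 0.1704]
tcp_rot: [0.423, 0.906, -0.0, 0.001]
force: [0.5, -0.5, -3.6]
finger_gap: 0.024
finger_force: 59.4
```

```bash
python3 -c "
from m import *
go(.508,-.308,.1622,40)"
```

```text
t 14.8 tcp [ 0.5081 -0.3081  0.1704] yaw 40.01 gap 0.024 F [ 0.5 -0.5 -3.6] tilt [ 0.0013 -0.0009] j6 -1.37
  shift [ 0.0002 -0.      0.0082] roll 0.0001
```

Call:
play_rows:
  xyz:
    - [0,0,0.002]
    - [0,0,0.004]
    - [0,0,0.005]
    - [0,0,0.006]
    - [0,0,0.007]
    - [0,0,0.008]
    - [0,0,0.0085]
    - [0,0,0.0085]
    - [0,0,0.0085]
  roll: [0,0,0,0,0,0,0,0,0]

```text
t: 15.7
ee_pos: [0.5079, -0.3084, 0.1623]
tcp_rot: [0.423, 0.906, -0.0, 0.001]
force: [-2.0, 0.6, 5.7]
finger_gap: 0.0242
finger_force: 60.4
```

Contact; release, go for the square jar.

Call:
play_rows:
  xyz:
    - [0,0,0]
    - [0,0,0]
    - [0,0,0]
    - [0,0,-0.005]
    - [0,0,-0.02]
    - [0,0,-0.05]
    - [0,0,-0.08]
    - [0,0,-0.1]
    - [0,0,-0.1]
    - [0,0,-0.1]
  roll: [0,0,0,0,0,0,0,0,0,0]
  gripper: -0.1

```text
t: 16.7
ee_pos: [0.5076, -0.3081, 0.261]
tcp_rot: [0.423, 0.906, 0.0, 0.0]
force: [-0.0, 0.5, -0.8]
finger_gap: 0.047
finger_force: 0.0
```

```bash
python3 -c "
from m import *
go(.4743,.0626,.24,11.5)"
```

```text
t 16.7 tcp [ 0.5076 -0.3081  0.261 ] yaw 39.99 gap 0.047 F [-0.   0.5 -0.8] tilt [ 0.0003 -0.0001] j6 -1.37
  shift [0.3054 0.2127 0.021 ] roll 0.4973
```

Call:
play_rows:
  xyz:
    - [0.02,0.014,0]
    - [0.055,0.038,0]
    - [0.095,0.066,0]
    - [0.135,0.094,0]
    - [0.175,0.122,0]
    - [0.215,0.15,0.005]
    - [0.25,0.174,0.01]
    - [0.285,0.198,0.015]
    - [0.3054,0.2127,0.021]
    - [0.3054,0.2127,0.021]
  roll: [0.05,0.12,0.19,0.26,0.33,0.4,0.46,0.497,0.497,0.497]

```text
t: 17.7
ee_pos: [0.4728, 0.0652, 0.2381]
tcp_rot: [0.631, 0.776, -0.001, -0.002]
force: [-0.2, -0.8, -0.2]
finger_gap: 0.0471
finger_force: 0.0
```

Call:
play_rows:
  xyz:
    - [0,0,0.01]
    - [0,0,0.02]
    - [0,0,0.023]
    - [0,0,0.023]
    - [0,0,0.023]
  roll: [0,0,0,0,0]

```text
t: 18.2
ee_pos: [0.4746, 0.0618, 0.2171]
tcp_rot: [0.633, 0.774, 0.0, -0.0]
force: [0.3, 0.3, 0.1]
finger_gap: 0.0471
finger_force: 0.0
```

```bash
python3 -c "
from m import *
go(.4743,.0626,.181,11.5)"
```

```text
t 18.2 tcp [0.4746 0.0618 0.2171] yaw 11.45 gap 0.0471 F [0.3 0.3 0.1] tilt [-0.  0.] j6 -0.23
  shift [ 0.0008 -0.0001  0.0361] roll -0.0009
```

Call:
play_rows:
  xyz:
    - [0.0008,0,0.005]
    - [0.0008,0,0.015]
    - [0.0008,0,0.028]
    - [0.0008,0,0.036]
    - [0.0008,0,0.036]
    - [0.0008,0,0.036]
  roll: [0,0,0,0,0,0]

```text
t: 18.8
ee_pos: [0.4743, 0.0633, 0.181]
tcp_rot: [0.633, 0.774, -0.0, -0.0]
force: [-0.9, 0.4, 0.2]
finger_gap: 0.0468
finger_force: 0.0
```

Call:
play_rows:
  xyz:
    - [0,0,0]
    - [0,0,0]
    - [0,0,0]
    - [0,0,0]
    - [0,0,0]
  roll: [0,0,0,0,0]
  gripper: 1

```text
t: 19.3
ee_pos: [0.4744, 0.0633, 0.1817]
tcp_rot: [0.633, 0.775, 0.0, 0.0]
force: [-1.6, 0.6, 6.1]
finger_gap: 0.0242
finger_force: 59.0
```

Call:
play_rows:
  xyz:
    - [0,0,-0.003]
    - [0,0,-0.01]
    - [0,0,-0.025]
    - [0,0,-0.045]
    - [0,0,-0.07]
    - [0,0,-0.095]
    - [0,0,-0.1]
    - [0,0,-0.1]
    - [0,0,-0.1]
    - [0,0,-0.1]
  roll: [0,0,0,0,0,0,0,0,0,0]

```text
t: 20.3
ee_pos: [0.4736, 0.0633, 0.2797]
tcp_rot: [0.633, 0.774, -0.001, -0.001]
force: [-0.4, -0.8, -3.2]
finger_gap: 0.0242
finger_force: 59.2
```

```bash
python3 -c "
from m import *
go(.4334,-.3003,.285,40)"
```

```text
t 20.3 tcp [0.4736 0.0633 0.2797] yaw 11.51 gap 0.0242 F [-0.4 -0.8 -3.2] tilt [-0.0028  0.0002] j6 -0.23
  shift [-0.3482 -0.112  -0.0053] roll -0.4972
```

Call:
play_rows:
  xyz:
    - [-0.02,-0.007,0]
    - [-0.055,-0.018,0]
    - [-0.09,-0.03,0]
    - [-0.13,-0.044,0]
    - [-0.17,-0.057,0]
    - [-0.21,-0.071,0]
    - [-0.25,-0.084,0]
    - [-0.29,-0.097,0]
    - [-0.325,-0.109,0]
    - [-0.347,-0.1165,0]
  roll: [-0.05,-0.11,-0.17,-0.23,-0.29,-0.35,-0.41,-0.46,-0.497,-0.497]

```text
t: 21.3
ee_pos: [0.4285, -0.3025, 0.2798]
tcp_rot: [0.423, 0.906, 0.0, -0.001]
force: [0.8, 0.9, -2.4]
finger_gap: 0.0243
finger_force: 59.3
```

Call:
play_rows:
  xyz:
    - [0,0,0]
    - [0,0,0.01]
    - [0,0,0.03]
    - [0,0,0.055]
    - [0,0,0.078]
    - [0,0,0.092]
    - [0,0,0.1]
    - [0,0,0.102]
    - [0,0,0.102]
    - [0,0,0.102]
  roll: [0,0,0,0,0,0,0,0,0,0]

```text
t: 22.3
ee_pos: [0.4298, -0.3, 0.1798]
tcp_rot: [0.422, 0.906, -0.0, 0.001]
force: [0.3, -0.4, -2.9]
finger_gap: 0.0244
finger_force: 59.4
```

```bash
python3 -c "
from m import *
go(.4294,-.2999,.1717,40)"
```

```text
t 22.3 tcp [ 0.4298 -0.3     0.1798] yaw 40.02 gap 0.0244 F [ 0.3 -0.4 -2.9] tilt [ 0.0011 -0.0009] j6 -1.45
  shift [ 0.0003 -0.0002  0.0081] roll 0.0003
```

Call:
play_rows:
  xyz:
    - [0,0,0.002]
    - [0,0,0.004]
    - [0,0,0.005]
    - [0,0,0.006]
    - [0,0,0.007]
    - [0,0,0.008]
    - [0,0,0.0085]
    - [0,0,0.0085]
    - [0,0,0.0085]
  roll: [0,0,0,0,0,0,0,0,0]

```text
t: 23.2
ee_pos: [0.4294, -0.3003, 0.1717]
tcp_rot: [0.423, 0.906, -0.0, 0.001]
force: [-2.6, 0.8, 7.2]
finger_gap: 0.0244
finger_force: 60.5
```

Call:
play_rows:
  xyz:
    - [0,0,0]
    - [0,0,0]
    - [0,0,0]
    - [0,0,-0.005]
    - [0,0,-0.02]
    - [0,0,-0.05]
    - [0,0,-0.08]
    - [0,0,-0.1]
    - [0,0,-0.1]
    - [0,0,-0.1]
  roll: [0,0,0,0,0,0,0,0,0,0]
  gripper: -0.1

```text
t: 24.2
ee_pos: [0.4293, -0.2999, 0.2705]
tcp_rot: [0.423, 0.906, 0.0, 0.0]
force: [-0.1, -0.1, 0.8]
finger_gap: 0.0471
finger_force: 0.0
```

```bash
python3 - <<'E'
from m import *
c=cam("top");cv2.imwrite("pics/top1.png",c["pixels"]);P=cloud(c);z=P[...,2]
R=(P[...,0]>.5)&(P[...,0]<.66)&(np.abs(P[...,1]-.012)<.1)
m=(R&(z>.055)&(z<.067));q=P[m];print("tin",rect(q[:,:2]),np.median(q[:,2]))
R=(P[...,0]>.38)&(P[...,0]<.65)&(P[...,1]<-.26)&(P[...,1]>-.37)
m=(R&(z>.112)&(z<.145)).astype(np.uint8);k,l,s,_=cv2.connectedComponentsWithStats(m)
for i in range(1,k):
    if s[i,4]>20: q=P[l==i];q=q[q[:,2]>np.percentile(q[:,2],95)-.004];print("knob",q.mean(0).round(4))
cv2.imwrite("pics/top1c.png",cv2.resize(c["pixels"][190:370,230:490],(780,540),interpolation=cv2.INTER_CUBIC))
go(.56,.0121,.2,12.7)
E
```

```text
tin (array([559.5,  12.1]), array([141.8,  60.2]), -77.0) 0.060679198674715495
knob [ 0.5821 -0.3157  0.1408]
knob [ 0.5073 -0.3081  0.1188]
knob [ 0.4284 -0.3     0.129 ]
t 24.25 tcp [ 0.429  -0.2997  0.2697] yaw 39.99 gap 0.0472 F [ 0.2 -0.2 -1.5] tilt [-0.001   0.0011] j6 -1.45
  shift [0.1546 0.3007 0.0699] roll 0.4763
```

View pics/top1c.png

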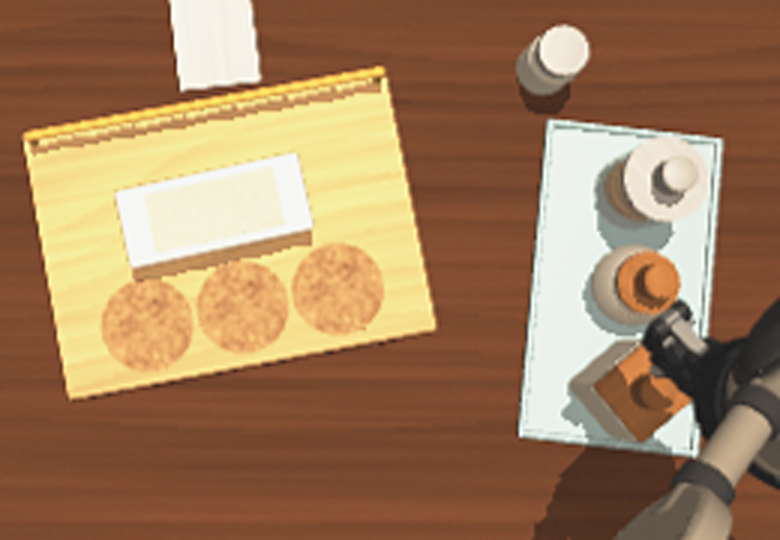

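The crop shows the three jars upright on the large tray (knobs near (675,172), (655,280), (652,390)), the bare coasters at (148,325), (243,307), (338,289), and the tin at (214,212).

Call:
play_rows:
  xyz:
    - [0.01,0.02,0]
    - [0.025,0.05,0]
    - [0.04,0.08,0]
    - [0.06,0.115,0]
    - [0.078,0.15,0]
    - [0.096,0.186,0.01]
    - [0.114,0.222,0.025]
    - [0.132,0.256,0.045]
    - [0.146,0.284,0.06]
    - [0.1545,0.3005,0.07]
  roll: [0.05,0.11,0.17,0.23,0.29,0.35,0.41,0.46,0.473,0.473]
  gripper: -1

```text
t: 25.25
ee_pos: [0.5598, 0.014, 0.1976]
tcp_rot: [0.623, 0.782, -0.001, -0.002]
force: [0.3, -0.0, 1.0]
finger_gap: 0.0851
finger_force: 0.0
```

Call:
play_rows:
  xyz:
    - [0,0,0.02]
    - [0,0,0.04]
    - [0,0,0.05]
    - [0,0,0.05]
    - [0,0,0.05]
    - [0,0,0.05]
  roll: [0,0,0,0,0,0]

```text
t: 25.85
ee_pos: [0.5607, 0.0113, 0.1514]
tcp_rot: [0.623, 0.782, 0.0, 0.001]
force: [0.0, 0.4, 0.4]
finger_gap: 0.0856
finger_force: 0.0
```

```bash
python3 -c "
from m import *
go(.5598,.0120,.1,12.9)"
```

```text
t 25.85 tcp [0.5607 0.0113 0.1514] yaw 12.87 gap 0.0856 F [0.  0.4 0.4] tilt [ 0.0015 -0.0001] j6 -0.34
  shift [ 0.001  -0.0008  0.0514] roll -0.0004
```

Call:
play_rows:
  xyz:
    - [0.0008,-0.0006,0.01]
    - [0.0008,-0.0006,0.025]
    - [0.0008,-0.0006,0.04]
    - [0.0008,-0.0006,0.05]
    - [0.0008,-0.0006,0.05]
    - [0.0008,-0.0006,0.05]
  roll: [0,0,0,0,0,0]

```text
t: 26.45
ee_pos: [0.5597, 0.0121, 0.1008]
tcp_rot: [0.623, 0.782, 0.0, 0.0]
force: [0.1, -0.1, 0.1]
finger_gap: 0.0857
finger_force: 0.0
```

Call:
play_rows:
  xyz:
    - [0,0,0]
    - [0,0,0]
    - [0,0,0]
    - [0,0,0]
    - [0,0,0]
  roll: [0,0,0,0,0]
  gripper: 1

```text
t: 26.95
ee_pos: [0.56, 0.0121, 0.1016]
tcp_rot: [0.623, 0.782, 0.0, 0.001]
force: [-1.3, -0.9, 5.5]
finger_gap: 0.0586
finger_force: 65.6
```

Call:
play_rows:
  xyz:
    - [0,0,-0.003]
    - [0,0,-0.01]
    - [0,0,-0.025]
    - [0,0,-0.045]
    - [0,0,-0.07]
    - [0,0,-0.09]
    - [0,0,-0.1]
    - [0,0,-0.1]
    - [0,0,-0.1]
  roll: [0,0,0,0,0,0,0,0,0]

```text
t: 27.85
ee_pos: [0.559, 0.0122, 0.1998]
tcp_rot: [0.623, 0.782, -0.0, -0.001]
force: [-0.2, 0.1, -2.8]
finger_gap: 0.0587
finger_force: 65.3
```

```bash
python3 -c "
from m import *
go(.4485,.3075,.2,102.4)
c=cam('side');P=cloud(c);z=P[...,2]
cv2.imwrite('pics/side2.png',c['pixels'][130:370,150:470])"
```

```text
t 27.85 tcp [0.559  0.0122 0.1998] yaw 12.89 gap 0.0587 F [-0.2  0.1 -2.8] tilt [-0.0013  0.0003] j6 -0.34
  shift [ 0.3125 -0.0419  0.    ] roll -1.5623
```

View pics/side2.png

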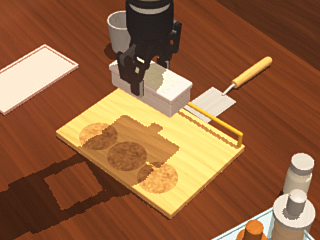

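The tin hangs level in the gripper at crop (150,82), clear of board and rail.

Call:
play_rows:
  xyz:
    - [0.015,-0.002,0]
    - [0.045,-0.006,0]
    - [0.08,-0.011,0]
    - [0.115,-0.015,0]
    - [0.15,-0.02,0]
    - [0.185,-0.025,0]
    - [0.22,-0.03,0]
    - [0.255,-0.034,0]
    - [0.285,-0.038,0]
    - [0.305,-0.041,0]
  roll: [-0.1,-0.23,-0.37,-0.51,-0.65,-0.79,-0.93,-1.07,-1.2,-1.32]

```text
t: 28.9
ee_pos: [0.45, 0.302, 0.1993]
tcp_rot: [0.01, 1.0, -0.0, -0.001]
force: [0.7, 0.6, -3.3]
finger_gap: 0.0589
finger_force: 65.3
```

Call:
play_rows:
  xyz:
    - [0,0,0]
    - [0,0,0]
    - [0,0,0]
    - [0,0,0]
    - [0,0,0]
  roll: [-0.12,-0.24,-0.24,-0.24,-0.24]

```text
t: 29.4
ee_pos: [0.4514, 0.3001, 0.2001]
tcp_rot: [-0.106, 0.994, -0.0, -0.0]
force: [-0.2, 0.1, -3.5]
finger_gap: 0.0588
finger_force: 65.4
```

```bash
python3 -c "
from m import *
go(.4485,.3075,.0916,102.4)"
```

```text
t 29.4 tcp [0.4514 0.3001 0.2001] yaw 102.12 gap 0.0588 F [-0.2  0.1 -3.5] tilt [-0.0008 -0.0003] j6 -1.34
  shift [0.0012 0.0079 0.1085] roll -0.0049
```

Call:
play_rows:
  xyz:
    - [0.0012,0.004,0.01]
    - [0.0012,0.008,0.03]
    - [0.0012,0.008,0.055]
    - [0.0012,0.008,0.078]
    - [0.0012,0.008,0.093]
    - [0.0012,0.008,0.1]
    - [0.0012,0.008,0.102]
    - [0.0012,0.008,0.102]
  roll: [-0.005,-0.005,-0.005,-0.005,-0.005,-0.005,-0.005,-0.005]

```text
t: 30.2
ee_pos: [0.4488, 0.308, 0.0987]
tcp_rot: [-0.109, 0.994, 0.0, 0.0]
force: [0.7, 0.4, -2.5]
finger_gap: 0.059
finger_force: 65.4
```

Call:
play_rows:
  xyz:
    - [0,0,0.001]
    - [0,0,0.002]
    - [0,0,0.003]
    - [0,0,0.004]
    - [0,0,0.005]
    - [0,0,0.006]
    - [0,0,0.0068]
    - [0,0,0.0068]
  roll: [0,0,0,0,0,0,0,0]

```text
t: 31.0
ee_pos: [0.4486, 0.3079, 0.0917]
tcp_rot: [-0.109, 0.994, 0.0, -0.0]
force: [0.1, 0.3, -3.0]
finger_gap: 0.059
finger_force: 65.5
```

Call:
play_rows:
  xyz:
    - [0,0,0.0006]
    - [0,0,0.0012]
    - [0,0,0.0018]
    - [0,0,0.0018]
  roll: [0,0,0,0]

```text
t: 31.4
ee_pos: [0.4487, 0.3079, 0.0916]
tcp_rot: [-0.109, 0.994, 0.0, 0.0]
force: [-4.6, -3.0, 11.8]
finger_gap: 0.0592
finger_force: 67.0
```

Call:
play_rows:
  xyz:
    - [0,0,0]
    - [0,0,0]
    - [0,0,0]
    - [0,0,0]
    - [0,0,-0.01]
    - [0,0,-0.03]
    - [0,0,-0.06]
    - [0,0,-0.1]
    - [0,0,-0.14]
    - [0,0,-0.17]
  roll: [0,0,0,0,0,0,0,0,0,0]
  gripper: -1

```text
t: 32.4
ee_pos: [0.4488, 0.308, 0.2634]
tcp_rot: [-0.109, 0.994, 0.001, 0.001]
force: [0.5, 0.3, 0.1]
finger_gap: 0.0853
finger_force: 0.0
```

```bash
python3 - <<'E'
from m import *
c=cam("side");P=cloud(c);z=P[...,2]
R=(P[...,0]>.33)&(P[...,0]<.56)&(P[...,1]>.2)&(P[...,1]<.42)
q=P[R&(z>.045)&(z<.056)];print("tin",rect(q[:,:2]),np.median(q[:,2]),len(q))
cv2.imwrite('pics/side3.png',cv2.resize(c['pixels'][100:360,60:420],(720,520)))
go(.4294,-.3003,.26,40)
E
```

```text
tin (array([449.2, 306.7]), array([144.8,  66.5]), 12.0) 0.05084371575323465 1389
t 32.45 tcp [0.4503 0.3088 0.268 ] yaw 102.57 gap 0.0855 F [2.3 1.3 4.5] tilt [0.0098 0.0049] j6 -1.33
  shift [ 0.153  -0.59    0.0048] roll 1.0921
```

View pics/side3.png

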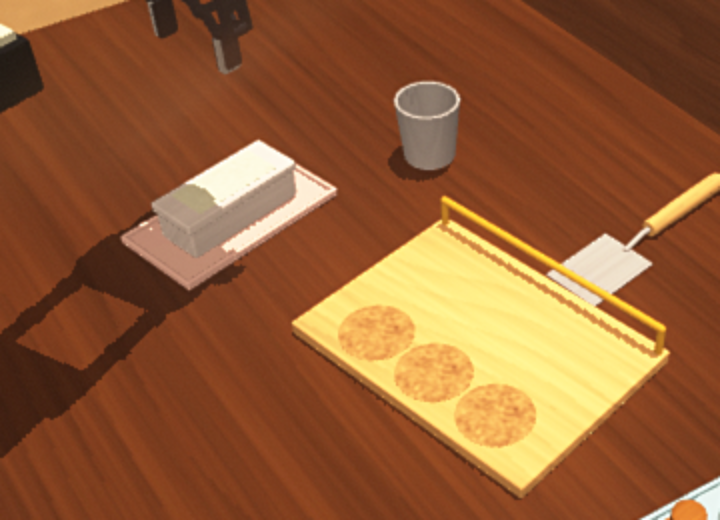

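The tin lies centred along the small tray (crop centre (228,198)), measured at (0.449, 0.307), released.

Call:
play_rows:
  xyz:
    - [0.004,-0.02,0]
    - [0.014,-0.055,0]
    - [0.025,-0.095,0]
    - [0.036,-0.14,0]
    - [0.048,-0.185,0]
    - [0.06,-0.23,0]
    - [0.072,-0.275,0]
    - [0.083,-0.32,0]
    - [0.095,-0.365,0]
    - [0.107,-0.41,0]
  roll: [0.05,0.15,0.26,0.37,0.48,0.59,0.7,0.81,0.92,1.03]
  gripper: -0.1

```text
t: 33.45
ee_pos: [0.4329, -0.1174, 0.2606]
tcp_rot: [0.396, 0.918, 0.0, 0.0]
force: [1.6, 0.7, 0.1]
finger_gap: 0.0469
finger_force: 0.0
```

```bash
python3 -c "
from m import *
go(.4294,-.3003,.26,40)"
```

```text
t 33.45 tcp [ 0.4329 -0.1174  0.2606] yaw 43.28 gap 0.0469 F [1.6 0.7 0.1] tilt [ 0.001  -0.0002] j6 -1.19
  shift [-0.1307 -0.1279  0.0006] roll 0.0573
```

Call:
play_rows:
  xyz:
    - [-0.03,-0.029,0]
    - [-0.06,-0.058,0]
    - [-0.09,-0.088,0]
    - [-0.115,-0.112,0.005]
    - [-0.13,-0.127,0.015]
    - [-0.1307,-0.1279,0.03]
    - [-0.1307,-0.1279,0.04]
    - [-0.1307,-0.1279,0.04]
    - [-0.1307,-0.1279,0.04]
    - [-0.1307,-0.1279,0.04]
  roll: [0.057,0.057,0.057,0.057,0.057,0.057,0.057,0.057,0.057,0.057]

```text
t: 34.45
ee_pos: [0.4311, -0.2981, 0.2208]
tcp_rot: [0.42, 0.908, -0.0, 0.001]
force: [-0.3, -0.6, 0.6]
finger_gap: 0.0468
finger_force: 0.0
```

```bash
python3 -c "
from m import *
go(.4294,-.3003,.1718,40)"
```

```text
t 34.45 tcp [ 0.4311 -0.2981  0.2208] yaw 40.33 gap 0.0468 F [-0.3 -0.6  0.6] tilt [ 0.0011 -0.0008] j6 -1.46
  shift [-0.0005 -0.0027  0.049 ] roll 0.0057
```

Call:
play_rows:
  xyz:
    - [-0.0005,-0.0027,0.008]
    - [-0.0005,-0.0027,0.02]
    - [-0.0005,-0.0027,0.035]
    - [-0.0005,-0.0027,0.045]
    - [-0.0005,-0.0027,0.049]
    - [-0.0005,-0.0027,0.049]
    - [-0.0005,-0.0027,0.049]
  roll: [0.005,0.005,0.005,0.005,0.005,0.005,0.005]

```text
t: 35.15
ee_pos: [0.4291, -0.3007, 0.1712]
tcp_rot: [0.423, 0.906, -0.0, 0.0]
force: [0.5, -0.2, 0.5]
finger_gap: 0.0476
finger_force: 0.0
```

Call:
play_rows:
  xyz:
    - [0,0,0]
    - [0,0,0]
    - [0,0,0]
    - [0,0,0]
    - [0,0,0]
  roll: [0,0,0,0,0]
  gripper: 1

```text
t: 35.65
ee_pos: [0.4291, -0.3008, 0.1717]
tcp_rot: [0.423, 0.906, -0.0, 0.001]
force: [-2.6, -0.8, 5.6]
finger_gap: 0.0245
finger_force: 59.3
```

Call:
play_rows:
  xyz:
    - [0,0,-0.003]
    - [0,0,-0.01]
    - [0,0,-0.025]
    - [0,0,-0.045]
    - [0,0,-0.07]
    - [0,0,-0.095]
    - [0,0,-0.1]
    - [0,0,-0.1]
    - [0,0,-0.1]
    - [0,0,-0.1]
  roll: [0,0,0,0,0,0,0,0,0,0]

```text
t: 36.65
ee_pos: [0.4285, -0.3002, 0.2695]
tcp_rot: [0.423, 0.906, 0.0, -0.001]
force: [-0.0, 0.3, -2.3]
finger_gap: 0.0246
finger_force: 59.0
```

```bash
python3 -c "
from m import *
go(.4744,.0633,.275,11.5)"
```

```text
t 36.65 tcp [ 0.4285 -0.3002  0.2695] yaw 39.99 gap 0.0246 F [-0.   0.3 -2.3] tilt [-0.0021  0.002 ] j6 -1.46
  shift [ 0.249   0.2688 -0.0049] roll 0.4973
```

Call:
play_rows:
  xyz:
    - [0.014,0.015,0]
    - [0.038,0.041,0]
    - [0.064,0.069,0]
    - [0.092,0.099,0]
    - [0.12,0.13,0]
    - [0.148,0.16,0]
    - [0.176,0.19,0]
    - [0.204,0.22,0]
    - [0.23,0.248,0]
    - [0.2485,0.2683,0]
  roll: [0.05,0.11,0.17,0.23,0.29,0.35,0.41,0.46,0.497,0.497]

```text
t: 37.65
ee_pos: [0.4743, 0.0645, 0.27]
tcp_rot: [0.632, 0.775, -0.0, -0.001]
force: [0.1, -0.1, -2.6]
finger_gap: 0.0241
finger_force: 59.2
```

Call:
play_rows:
  xyz:
    - [0,0,0]
    - [0,0,0.01]
    - [0,0,0.025]
    - [0,0,0.045]
    - [0,0,0.06]
    - [0,0,0.07]
    - [0,0,0.075]
    - [0,0,0.075]
    - [0,0,0.075]
  roll: [0,0,0,0,0,0,0,0,0]

```text
t: 38.55
ee_pos: [0.4751, 0.062, 0.1963]
tcp_rot: [0.633, 0.774, 0.0, 0.0]
force: [0.7, 0.3, -3.0]
finger_gap: 0.0243
finger_force: 59.3
```

```bash
python3 -c "
from m import *
go(.4744,.0633,.1817,11.5)"
```

```text
t 38.55 tcp [0.4751 0.062  0.1963] yaw 11.5 gap 0.0243 F [ 0.7  0.3 -3. ] tilt [0.0008 0.    ] j6 -0.23
  shift [ 0.0014 -0.0004  0.0146] roll -0.0001
```

Call:
play_rows:
  xyz:
    - [0.0013,-0.0004,0.004]
    - [0.0013,-0.0004,0.008]
    - [0.0013,-0.0004,0.01]
    - [0.0013,-0.0004,0.011]
    - [0.0013,-0.0004,0.012]
    - [0.0013,-0.0004,0.013]
    - [0.0013,-0.0004,0.014]
    - [0.0013,-0.0004,0.0147]
    - [0.0013,-0.0004,0.0147]
    - [0.0013,-0.0004,0.0147]
  roll: [0,0,0,0,0,0,0,0,0,0]

```text
t: 39.55
ee_pos: [0.4742, 0.0635, 0.1817]
tcp_rot: [0.633, 0.774, 0.0, 0.0]
force: [-2.1, -0.4, 3.4]
finger_gap: 0.0245
finger_force: 60.0
```

Contact. Release and go for the belly jar.

Call:
play_rows:
  xyz:
    - [0,0,0]
    - [0,0,0]
    - [0,0,0]
    - [0,0,-0.005]
    - [0,0,-0.02]
    - [0,0,-0.05]
    - [0,0,-0.075]
    - [0,0,-0.08]
    - [0,0,-0.08]
    - [0,0,-0.08]
  roll: [0,0,0,0,0,0,0,0,0,0]
  gripper: -0.1

```text
t: 40.55
ee_pos: [0.4736, 0.0634, 0.2604]
tcp_rot: [0.633, 0.774, -0.0, -0.001]
force: [-0.2, 0.2, -1.0]
finger_gap: 0.0472
finger_force: 0.0
```

```bash
python3 -c "
from m import *
go(.5079,-.3084,.26,40)"
```

```text
t 40.55 tcp [0.4736 0.0634 0.2604] yaw 11.51 gap 0.0472 F [-0.2  0.2 -1. ] tilt [-0.0015  0.0001] j6 -0.23
  shift [-3.712e-01 -4.060e-02  3.000e-04] roll -0.4972
```

Call:
play_rows:
  xyz:
    - [-0.02,-0.002,0]
    - [-0.055,-0.006,0]
    - [-0.095,-0.01,0]
    - [-0.135,-0.015,0]
    - [-0.175,-0.019,0]
    - [-0.215,-0.024,0]
    - [-0.255,-0.028,0]
    - [-0.295,-0.033,0]
    - [-0.335,-0.037,0]
    - [-0.371,-0.041,0]
  roll: [-0.05,-0.11,-0.17,-0.23,-0.29,-0.35,-0.41,-0.46,-0.497,-0.497]

```text
t: 41.55
ee_pos: [0.5075, -0.31, 0.2594]
tcp_rot: [0.422, 0.906, 0.0, -0.001]
force: [0.5, 0.5, 0.1]
finger_gap: 0.0469
finger_force: 0.0
```

Call:
play_rows:
  xyz:
    - [0,0,0]
    - [0,0,0.01]
    - [0,0,0.03]
    - [0,0,0.05]
    - [0,0,0.055]
    - [0,0,0.055]
    - [0,0,0.055]
  roll: [0,0,0,0,0,0,0]

```text
t: 42.25
ee_pos: [0.5084, -0.3078, 0.2068]
tcp_rot: [0.422, 0.906, 0.0, 0.0]
force: [-0.2, -1.2, 0.6]
finger_gap: 0.047
finger_force: 0.0
```

```bash
python3 -c "
from m import *
go(.5079,-.3084,.1623,40)"
```

```text
t 42.25 tcp [ 0.5084 -0.3078  0.2068] yaw 40.04 gap 0.047 F [-0.2 -1.2  0.6] tilt [ 0.0006 -0.0003] j6 -1.37
  shift [-0.0002 -0.0008  0.0445] roll 0.0007
```

Call:
play_rows:
  xyz:
    - [0,-0.0008,0.008]
    - [0,-0.0008,0.02]
    - [0,-0.0008,0.033]
    - [0,-0.0008,0.041]
    - [0,-0.0008,0.0445]
    - [0,-0.0008,0.0445]
    - [0,-0.0008,0.0445]
  roll: [0,0,0,0,0,0,0]

```text
t: 42.95
ee_pos: [0.5076, -0.3089, 0.1619]
tcp_rot: [0.423, 0.906, -0.0, 0.0]
force: [-0.4, 0.4, 0.6]
finger_gap: 0.0467
finger_force: 0.0
```

Call:
play_rows:
  xyz:
    - [0,0,0]
    - [0,0,0]
    - [0,0,0]
    - [0,0,0]
    - [0,0,0]
  roll: [0,0,0,0,0]
  gripper: 1

```text
t: 43.45
ee_pos: [0.5078, -0.3089, 0.1625]
tcp_rot: [0.423, 0.906, -0.0, 0.001]
force: [-0.1, 1.2, 5.8]
finger_gap: 0.0245
finger_force: 59.3
```

Call:
play_rows:
  xyz:
    - [0,0,-0.003]
    - [0,0,-0.01]
    - [0,0,-0.025]
    - [0,0,-0.045]
    - [0,0,-0.07]
    - [0,0,-0.095]
    - [0,0,-0.1]
    - [0,0,-0.1]
    - [0,0,-0.1]
    - [0,0,-0.1]
  roll: [0,0,0,0,0,0,0,0,0,0]

```text
t: 44.45
ee_pos: [0.5069, -0.3084, 0.26]
tcp_rot: [0.423, 0.906, 0.0, -0.002]
force: [-0.0, 0.3, -3.9]
finger_gap: 0.0241
finger_force: 59.1
```

```bash
python3 -c "
from m import *
go(.4884,-.0112,.26,11.5)"
```

```text
t 44.45 tcp [ 0.5069 -0.3084  0.26  ] yaw 39.99 gap 0.0241 F [-0.   0.3 -3.9] tilt [-0.0025  0.0021] j6 -1.37
  shift [0.2396 0.1768 0.0007] roll 0.4973
```

Call:
play_rows:
  xyz:
    - [0.014,0.01,0]
    - [0.04,0.03,0]
    - [0.07,0.052,0]
    - [0.1,0.074,0]
    - [0.13,0.096,0]
    - [0.16,0.118,0]
    - [0.19,0.14,0]
    - [0.218,0.161,0]
    - [0.236,0.174,0]
    - [0.2396,0.1764,0]
  roll: [0.05,0.11,0.17,0.23,0.29,0.35,0.41,0.46,0.497,0.497]

```text
t: 45.45
ee_pos: [0.4878, -0.0095, 0.261]
tcp_rot: [0.632, 0.775, -0.0, -0.001]
force: [0.3, -1.2, -3.8]
finger_gap: 0.024
finger_force: 59.3
```

Call:
play_rows:
  xyz:
    - [0,0,0]
    - [0,0,0.01]
    - [0,0,0.025]
    - [0,0,0.045]
    - [0,0,0.06]
    - [0,0,0.07]
    - [0,0,0.075]
    - [0,0,0.075]
    - [0,0,0.075]
  roll: [0,0,0,0,0,0,0,0,0]

```text
t: 46.35
ee_pos: [0.4889, -0.0122, 0.1872]
tcp_rot: [0.633, 0.774, 0.0, 0.0]
force: [0.4, 1.6, -3.1]
finger_gap: 0.0241
finger_force: 59.3
```

```bash
python3 -c "
from m import *
go(.4884,-.0112,.1722,11.5)"
```

```text
t 46.35 tcp [ 0.4889 -0.0122  0.1872] yaw 11.5 gap 0.0241 F [ 0.4  1.6 -3.1] tilt [ 0.0009 -0.0001] j6 -0.38
  shift [ 0.0011 -0.0003  0.015 ] roll -0.0
```

Call:
play_rows:
  xyz:
    - [0.001,-0.0003,0.004]
    - [0.001,-0.0003,0.008]
    - [0.001,-0.0003,0.0105]
    - [0.001,-0.0003,0.0115]
    - [0.001,-0.0003,0.0125]
    - [0.001,-0.0003,0.0135]
    - [0.001,-0.0003,0.0145]
    - [0.001,-0.0003,0.0152]
    - [0.001,-0.0003,0.0152]
    - [0.001,-0.0003,0.0152]
  roll: [0,0,0,0,0,0,0,0,0,0]

```text
t: 47.35
ee_pos: [0.4884, -0.0109, 0.1724]
tcp_rot: [0.633, 0.774, 0.0, 0.001]
force: [-1.5, 0.5, 5.9]
finger_gap: 0.0243
finger_force: 60.1
```

Call:
play_rows:
  xyz:
    - [0,0,0]
    - [0,0,0]
    - [0,0,0]
    - [0,0,-0.005]
    - [0,0,-0.02]
    - [0,0,-0.05]
    - [0,0,-0.085]
    - [0,0,-0.1]
    - [0,0,-0.1]
    - [0,0,-0.1]
  roll: [0,0,0,0,0,0,0,0,0,0]
  gripper: -0.1

```text
t: 48.35
ee_pos: [0.4878, -0.0109, 0.2713]
tcp_rot: [0.633, 0.774, -0.0, -0.0]
force: [-0.1, -0.2, 0.0]
finger_gap: 0.0467
finger_force: 0.0
```

```bash
python3 -c "
from m import *
go(.5827,-.3160,.27,40)"
```

```text
t 48.35 tcp [ 0.4878 -0.0109  0.2713] yaw 11.52 gap 0.0467 F [-0.1 -0.2  0. ] tilt [-0.0001  0.0001] j6 -0.38
  shift [-0.3179  0.032   0.0012] roll -0.4971
```

Call:
play_rows:
  xyz:
    - [-0.02,0.002,0]
    - [-0.055,0.005,0]
    - [-0.09,0.009,0]
    - [-0.125,0.012,0]
    - [-0.16,0.016,0]
    - [-0.195,0.019,0]
    - [-0.23,0.023,0]
    - [-0.265,0.027,0]
    - [-0.3,0.03,0]
    - [-0.3179,0.032,0]
  roll: [-0.05,-0.11,-0.17,-0.23,-0.29,-0.35,-0.41,-0.46,-0.497,-0.497]

```text
t: 49.35
ee_pos: [0.5826, -0.3186, 0.2688]
tcp_rot: [0.423, 0.906, 0.0, -0.002]
force: [0.5, 0.6, -0.5]
finger_gap: 0.0469
finger_force: 0.0
```

Call:
play_rows:
  xyz:
    - [0,0,0]
    - [0,0,0.01]
    - [0,0,0.03]
    - [0,0,0.042]
    - [0,0,0.045]
    - [0,0,0.045]
    - [0,0,0.045]
  roll: [0,0,0,0,0,0,0]

```text
t: 50.05
ee_pos: [0.5832, -0.3159, 0.2273]
tcp_rot: [0.423, 0.906, -0.0, 0.001]
force: [-0.8, -0.2, 0.2]
finger_gap: 0.0466
finger_force: 0.0
```

```bash
python3 -c "
from m import *
go(.5827,-.3160,.1844,40)"
```

```text
t 50.05 tcp [ 0.5832 -0.3159  0.2273] yaw 40.01 gap 0.0466 F [-0.8 -0.2  0.2] tilt [ 0.001  -0.0006] j6 -1.31
  shift [ 0.0003 -0.0005  0.0429] roll 0.0002
```

Call:
play_rows:
  xyz:
    - [0.0003,-0.0004,0.008]
    - [0.0003,-0.0004,0.02]
    - [0.0003,-0.0004,0.033]
    - [0.0003,-0.0004,0.04]
    - [0.0003,-0.0004,0.0425]
    - [0.0003,-0.0004,0.0425]
    - [0.0003,-0.0004,0.0425]
  roll: [0,0,0,0,0,0,0]

```text
t: 50.75
ee_pos: [0.5826, -0.3162, 0.1844]
tcp_rot: [0.423, 0.906, -0.0, 0.0]
force: [0.3, 0.4, -0.4]
finger_gap: 0.0466
finger_force: 0.0
```

Call:
play_rows:
  xyz:
    - [0,0,0]
    - [0,0,0]
    - [0,0,0]
    - [0,0,0]
    - [0,0,0]
  roll: [0,0,0,0,0]
  gripper: 1

```text
t: 51.25
ee_pos: [0.5827, -0.3164, 0.1849]
tcp_rot: [0.423, 0.906, -0.0, 0.001]
force: [-0.6, -1.7, 5.7]
finger_gap: 0.0241
finger_force: 59.5
```

Call:
play_rows:
  xyz:
    - [0,0,-0.003]
    - [0,0,-0.01]
    - [0,0,-0.025]
    - [0,0,-0.045]
    - [0,0,-0.07]
    - [0,0,-0.095]
    - [0,0,-0.1]
    - [0,0,-0.1]
    - [0,0,-0.1]
    - [0,0,-0.1]
  roll: [0,0,0,0,0,0,0,0,0,0]

```text
t: 52.25
ee_pos: [0.582, -0.3157, 0.2821]
tcp_rot: [0.423, 0.906, 0.0, -0.002]
force: [-1.0, 0.2, -3.4]
finger_gap: 0.0241
finger_force: 59.0
```

```bash
python3 -c "
from m import *
go(.5034,-.0842,.28,11.6)"
```

```text
t 52.25 tcp [ 0.582  -0.3157  0.2821] yaw 39.99 gap 0.0241 F [-1.   0.2 -3.4] tilt [-0.0028  0.0021] j6 -1.31
  shift [0.2279 0.0886 0.0028] roll 0.4956
```

Call:
play_rows:
  xyz:
    - [0.014,0.0055,0]
    - [0.04,0.0155,0]
    - [0.07,0.027,0]
    - [0.1,0.039,0]
    - [0.13,0.0505,0]
    - [0.16,0.062,0]
    - [0.19,0.074,0]
    - [0.215,0.0835,0]
    - [0.2275,0.0882,0]
    - [0.2275,0.0882,0]
  roll: [0.05,0.11,0.17,0.23,0.29,0.35,0.41,0.46,0.496,0.496]

```text
t: 53.25
ee_pos: [0.5029, -0.0834, 0.2835]
tcp_rot: [0.632, 0.775, -0.0, -0.001]
force: [0.2, -0.8, -1.6]
finger_gap: 0.0238
finger_force: 59.1
```

Call:
play_rows:
  xyz:
    - [0,0,0]
    - [0,0,0.01]
    - [0,0,0.025]
    - [0,0,0.045]
    - [0,0,0.06]
    - [0,0,0.07]
    - [0,0,0.075]
    - [0,0,0.075]
    - [0,0,0.075]
  roll: [0,0,0,0,0,0,0,0,0]

```text
t: 54.15
ee_pos: [0.5041, -0.0854, 0.2095]
tcp_rot: [0.632, 0.775, 0.0, 0.0]
force: [-0.5, -0.1, -2.3]
finger_gap: 0.0246
finger_force: 59.1
```

```bash
python3 -c "
from m import *
go(.5034,-.0842,.1947,11.6)"
```

```text
t 54.15 tcp [ 0.5041 -0.0854  0.2095] yaw 11.56 gap 0.0246 F [-0.5 -0.1 -2.3] tilt [ 0.0009 -0.0002] j6 -0.52
  shift [ 0.0013 -0.0005  0.0148] roll -0.0006
```

Call:
play_rows:
  xyz:
    - [0.0012,-0.0004,0.004]
    - [0.0012,-0.0004,0.008]
    - [0.0012,-0.0004,0.0105]
    - [0.0012,-0.0004,0.0115]
    - [0.0012,-0.0004,0.0125]
    - [0.0012,-0.0004,0.0135]
    - [0.0012,-0.0004,0.0145]
    - [0.0012,-0.0004,0.015]
    - [0.0012,-0.0004,0.015]
    - [0.0012,-0.0004,0.015]
  roll: [0,0,0,0,0,0,0,0,0,0]

```text
t: 55.15
ee_pos: [0.5033, -0.084, 0.1949]
tcp_rot: [0.632, 0.775, 0.0, 0.0]
force: [-3.7, 1.3, 5.7]
finger_gap: 0.0239
finger_force: 60.0
```

Call:
play_rows:
  xyz:
    - [0,0,0]
    - [0,0,0]
    - [0,0,0]
    - [0,0,-0.005]
    - [0,0,-0.02]
    - [0,0,-0.05]
    - [0,0,-0.085]
    - [0,0,-0.11]
    - [0,0,-0.12]
    - [0,0,-0.12]
  roll: [0,0,0,0,0,0,0,0,0,0]
  gripper: -0.1

```text
t: 56.15
ee_pos: [0.5035, -0.0841, 0.3152]
tcp_rot: [0.632, 0.775, 0.001, 0.001]
force: [0.2, -0.6, -0.0]
finger_gap: 0.0474
finger_force: 0.0
```

Call:
play_rows:
  xyz:
    - [-0.02,0,0]
    - [-0.05,0,0]
    - [-0.09,0,0]
    - [-0.13,0,0]
    - [-0.16,0,0]
    - [-0.18,0,0]
    - [-0.18,0,0]
    - [-0.18,0,0]
  roll: [0,0,0,0,0,0,0,0]

```text
t: 56.95
ee_pos: [0.5388, -0.26, 0.3122]
tcp_rot: [0.632, 0.775, 0.0, -0.002]
force: [0.3, -0.5, 0.9]
finger_gap: 0.0472
finger_force: 0.0
```

```bash
python3 - <<'E'
from m import *
c=cam("top");P=cloud(c);z=P[...,2]
R=(P[...,0]>.4)&(P[...,0]<.62)&(np.abs(P[...,1])<.14)
m=(R&(z>.112)&(z<.165)).astype(np.uint8);k,l,s,_=cv2.connectedComponentsWithStats(m)
for i in range(1,k):
    if s[i,4]>20: q=P[l==i];q=q[q[:,2]>np.percentile(q[:,2],95)-.004];print("knob",q.mean(0).round(4))
R=(P[...,0]>.33)&(P[...,0]<.56)&(P[...,1]>.2)&(P[...,1]<.42)
q=P[R&(z>.045)&(z<.056)];print("tin",rect(q[:,:2]))
cv2.imwrite('pics/top4.png',c['pixels']);print(get_obs()["t"],get_obs()["force"])
E
```

```text
knob [ 0.5032 -0.0841  0.1505]
knob [ 0.4887 -0.01    0.1297]
knob [0.4731 0.0636 0.1397]
tin (array([448.1, 307. ]), array([142. ,  61.6]), 12.6)
57.0 [-0.74706055  1.38487447 -0.35505276]
```

View pics/top4.png

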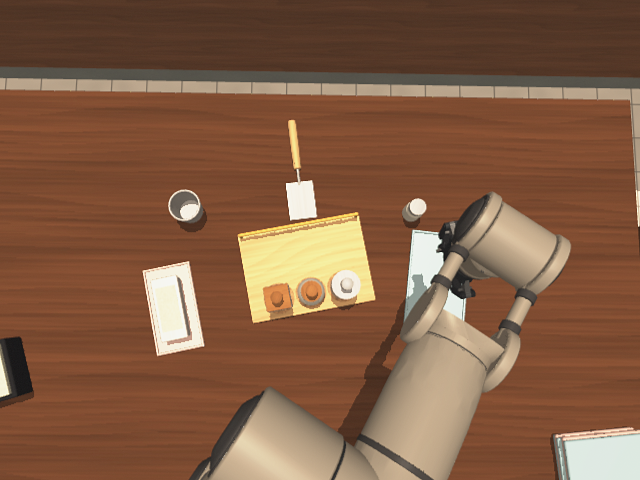

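The jars are back on their coasters at pixels (277,298), (312,292) and (346,286), all within 2 mm of where they started. The tin is centred on the small tray at (172,308), the bystanders haven't moved, and the arm is clear.

```bash
python3 -c "
from station import *
print(close_job())"
```

```text
the job is handed in; nothing more can be done
None
```

The job is handed in, with no verdict returned: in the last camera check all three jars stood on their own coasters within about 2 mm of their starting places, the tin lay centred along the small tray, and the cup, shaker and cake server looked unmoved.

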